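# Load the ball carrier and hold it seated in the reader

## Task

Pour all six white grinding balls from the yellow scoop into the well of the blue carrier, then set the empty scoop back down upright on the bench. Then push the carrier square against the reader's orange fence with a firm slanting push of the fingers (its thumb step is made for this), pressing it down on the deck and against the fence at once, and finish while still holding that push. Leave the jar and the tube rack where they stand.

Things in the scene. Friction and masses are not known exactly. Their poses are not given: they have to be found in the camera images.
- reader: Fixed low black instrument, turned up to 0.2 rad. Origin: on the bench, under the middle of its bright metal deck. x points to its fence, y along the fence. The deck is 240 mm (x) by 256 mm (y), its top 30 mm above the bench. Beyond the deck's -y end, y from -137 to -260 mm, is a console with a screen, 47 mm high.
- deck: The reader's fixed metal deck plate, 240 x 256 x 6 mm, on which the carrier stands. Origin: middle of its underside, 24 mm above the bench; axes as the reader's.
- fence: The reader's fixed orange fence, a straight upright bar 240 mm long (y), 16 mm thick and 32 mm tall above the deck. Origin: on the deck, at the middle of the face that looks to -x, at the carrier; axes as the reader's.
- fence_face (a point): The point on the deck at the middle of the foot of the fence's face, 85 mm along the reader's x from its origin; axes as the reader's.
- carrier: Loose blue plastic block, 130 mm (x) by 110 mm (y), about 0.22 kg, on the deck, 8 to 60 mm short of the fence and up to 0.25 rad out of square. x points to the fence. Origin: middle of its underside. Its fence side (x -25 to 65 mm) is an open well, rim 48 mm up; the other side (x -65 to -25 mm) a low thumb step. It slides when pushed; friction varies.
- well (a point): Middle of the well's inner floor, 6 mm above the carrier's underside, at x = 20 mm; axes as the carrier's. Inside the well is 82 mm (x) by 102 mm (y) and 42 mm deep; walls 4 mm.
- step (a point): Middle of the top of the thumb step: a level ledge with a dark pad, 40 mm (x) by 110 mm (y), 15 mm above the carrier's underside; axes as the carrier's. 20 mm along +x from here the well's outer wall rises 33 mm straight up, so fingertips in that corner can push down and towards the fence at once. Pushed at one narrow spot, friction can keep it askew.
- carrier_face (a point): Middle of the lower edge of the carrier's face that goes against the fence (x = 65 mm, underside).
- scoop: Loose open yellow scoop with the balls, 0.13 kg. Origin: middle of its underside, z up. Flat upright sides, 60 mm apart outside (y), 50 mm tall, x from -25 to 27 mm: grip across these from above. Back wall (+x) upright; front wall slopes out to the spout at -x, 40 degrees from upright. Walls 3, floor 4 mm. Tipped to -x the balls roll out past about 50 degrees; 75 empties it.
- spout (a point): Middle of the scoop's spout lip, 67 mm along -x and 50 mm above the scoop's origin; axes as the scoop's.
- jar: Bystander: white plastic jar with red cap, 52 mm wide, 66 mm tall. Origin: middle of its underside.
- rack: Bystander: grey tube rack 75 x 55 mm with green and yellow capped tubes, 54 mm tall in all. Origin: middle of its underside.
- ball0_center (a point): Centre of one of the six white ceramic grinding balls, 15 mm across, 11 g, that lie in the scoop.
- ball1_center (a point): Centre of one of the six white ceramic grinding balls, 15 mm across, 11 g, that lie in the scoop.
- ball2_center (a point): Centre of one of the six white ceramic grinding balls, 15 mm across, 11 g, that lie in the scoop.
- ball3_center (a point): Centre of one of the six white ceramic grinding balls, 15 mm across, 11 g, that lie in the scoop.
- ball4_center (a point): Centre of one of the six white ceramic grinding balls, 15 mm across, 11 g, that lie in the scoop.
- ball5_center (a point): Centre of one of the six white ceramic grinding balls, 15 mm across, 11 g, that lie in the scoop.
Things that resemble listed ones, but are neither listed nor needed, are in the scene too. Several things have the shape of the scoop; the one meant has the colours described above. Several things have the shape of the carrier; the one meant has the colours described above.

How it is judged:
On the way, in this order (a step that is already met when the one before it is completed fails the run):
1. all six balls are in the carrier's well (x of ball0_center in the frame of well between -0.042 and 0.042 m and y of ball0_center in the frame of well between -0.052 and 0.052 m and z of ball0_center in the frame of well between 0 and 0.044 m and x of ball1_center in the frame of well between -0.042 and 0.042 m and y of ball1_center in the frame of well between -0.052 and 0.052 m and z of ball1_center in the frame of well between 0 and 0.044 m and x of ball2_center in the frame of well between -0.042 and 0.042 m and y of ball2_center in the frame of well between -0.052 and 0.052 m and z of ball2_center in the frame of well between 0 and 0.044 m and x of ball3_center in the frame of well between -0.042 and 0.042 m and y of ball3_center in the frame of well between -0.052 and 0.052 m and z of ball3_center in the frame of well between 0 and 0.044 m and x of ball4_center in the frame of well between -0.042 and 0.042 m and y of ball4_center in the frame of well between -0.052 and 0.052 m and z of ball4_center in the frame of well between 0 and 0.044 m and x of ball5_center in the frame of well between -0.042 and 0.042 m and y of ball5_center in the frame of well between -0.052 and 0.052 m and z of ball5_center in the frame of well between 0 and 0.044 m), for 0.2 s.
2. the scoop stands upright on the bench, let go (height (world z) of scoop below 0.008 m and angle between scoop's own z axis and vertical below 0.1 rad and contact force between the fingers and scoop below 0.1 N and linear speed of scoop below 0.03 m/s), for 0.2 s.
At the end, for the whole second after the job is handed in: Six balls in the well; scoop upright (0.1 rad) on the bench, let go; carrier flat on the deck and square to the fence (4 mm, 0.04 rad), still; fingers push it with over 4 N, so that it presses on the fence with over 3 N and on the deck with over 7 N, through the last second (all of step 1 and all of step 2 and contact force between carrier and fence above 3 N and contact force between carrier and deck above 7 N and contact force between the fingers and carrier above 4 N and angle between the x axis of carrier and the x axis of fence, either way round below 0.04 rad and x of carrier_face in the frame of fence_face above -0.004 m and z of carrier_face in the frame of fence_face below 0.004 m and angle between carrier's own z axis and vertical below 0.04 rad and linear speed of carrier below 0.02 m/s); the arm keeps its last pose, push and grip.
It fails at once if the jar or the tube rack was moved more than 30 mm (distance of any of jar, rack from where it was at the start of the episode above 0.03 m).
It also fails if it takes over 72 s, if anything falls off the work surface, if the arm or the gripper's body presses on something with over 40 N, if the wrist force passes 120 N, or if a joint passes its speed limit or range.

## Robot

A 6-joint arm with a two-finger parallel gripper is mounted at the origin on the work surface. World frame = base frame: x ahead of the robot, y to its left, z up, the work surface at z = 0. Lengths are in m, angles in rad, forces in N, time in s.
With the tool pointing down it reaches from about 0.375 to 0.975 m from the base axis. Payload 3.8 kg.
Tool frame: the origin (TCP) lies on the centre line of the jaws, within the pads' length; the fingertips stand 14 mm ahead of it and the grasp point (between the pads) lies 5 mm behind it; x points along the fingers, y is the direction in which the jaws open and shut, and the axes are right-handed (so a half turn about x gives the same grasp; the last joint's range is limited). The gripper opens to 85 mm and grips with 20 to 120 N. Pads are 22 mm wide; open, the fingers measure 114 mm over their backs; the gripper's body (76 mm by 85 mm) begins 54 mm behind the grasp point. The pads swing forward as they close: fully open they stand 13 mm farther back than shut.
Start: joints at [1.195, 0.264, 1.604, -0, 1.274, -0.037], TCP at [0.224, 0.637, 0.245] pointing down, gripper open.
Joint ranges: [-2.63, 2.63], [-0.94, 2.18], [0.31, 2.57], [-1.31, 4.45], [0, 2.66], [-2.55, 2.55]. Speed limits (rad/s): [2.57, 2.57, 3.14, 3.14, 3.14, 3.14].

## Interface

Orientations are given as a rotation vector (axis times angle).
In Python, from workcell import bot gives the robot as it stands.
- The arm moves only by the shell command python3 -m creep 'ROWS' [FORCE]. ROWS is JSON, a list of rows, each an object with "grip": the finger opening in cm, from 0 to 8.54; "dp": the shift along the tool's x, y, z in cm, a list of three; "rotation": the turn, a rotation vector about the tool's x, y, z in rad, a list of three. A call has 1 to 5 rows; each row is the pose to reach, as a shift and turn from the pose commanded when the call began, along the tool's axes at that moment; what a row does not reach only later rows make up. A row lasts 1/12 s, in which the tool goes at most 41.7 mm and 7.16 degrees, less where a joint would pass 70% of its speed; a pose out of reach is approached as far as the arm can. A call with a gripper value outside its range is refused whole. The fingers move at their own pace and stop on an object; FORCE is the grip in N (left out, the last holds). Time passes only in rows, so rows that repeat a pose let the fingers close. It gives the time, the measured TCP pose, the force and the opening at its end, in the units of the state.
- bot.read_state(): the state, without advancing time (a new reading comes with each control period).
- bot.read_camera(name): name is "scene" or "top" or "wrist"; returns (picture, depth): 400x640x3 uint8, red, green, blue; 400x640 float32, m along the optical axis (not along the pixel's ray), 0 where there is no reading.
- bot.get_calibration(name): a dict with "fx", "fy", "cx", "cy" (pixels), "rvec" (rotation vector, rad) and "tvec" (3), from world to camera coordinates, as OpenCV has them. Camera axes: x right, y down, z forward; pixel columns grow to the right and rows downward; lengths in m; the calibration is good to about 2 mm. A picture is of the moment at which its call begins: read the wrist's pose just before it. get_calibration takes no time and is no camera call; for the wrist camera it gives the pose at the moment of the call.
- bot.finish_job(): hands the job in, once; it reports no verdict.
The state is a dict: "time": time; "q": joint angles; "joint_vel": joint speeds; "joint_torque": joint torques, N m; "tool_pos": TCP position; "tcp_rot": TCP orientation; "wrist_force": force on the tool from outside, world axes, zero at the start; "torque": the same for the moment, N m; "width": opening from 0.0 (shut) to 1.0 (fully open).
Only numpy, scipy, OpenCV 4.12 (cv2) and the standard library are available. Lean on these libraries where they do the work, as an engineer would, in place of code of your own. Each camera call takes 0.05 s, during which the arm holds its last target.

## Working session

There is one attempt and no reset: what is moved stays moved. The work goes in short steps, Python scripts to look and compute and a shell command to move; the robot and the scene stay as the last step left them, time stands still between calls to the robot, and variables do not carry over. Pictures are saved under pics/ and viewed, and the job is handed in when it is done.

```bash
ls; mkdir -p pics; python3 - <<'E'
from workcell import bot
import cv2,numpy as np
s=bot.read_state();print(s)
for n in("top","scene"):
    p,d=bot.read_camera(n);cv2.imwrite(f"pics/{n}0.png",p[:,:,::-1]);np.savez(f"{n}0.npz",p=p,d=d)
    print(n,bot.get_calibration(n))
E
```

```text
pics
{'time': 0.0, 'q': array([ 1.19509387e+00,  2.64739217e-01,  1.60544046e+00, -1.68017153e-05,
        1.27366077e+00, -3.68982587e-02]), 'joint_vel': array([-1.47676166e-04, -1.20563115e-03, -1.59376380e-04, -8.99779064e-05,
        2.13485837e-03,  5.51732611e-05]), 'joint_torque': array([-6.46980443e-04, -5.15110230e+01, -3.67311752e+01, -3.19589144e-04,
        1.28981363e-02, -1.47574855e-05]), 'tool_pos': array([0.224084  , 0.63595588, 0.24393547]), 'tcp_rot': array([ 0.26414082,  1.55484149, -0.26761576]), 'wrist_force': array([ 0.21891992,  0.10671247, -1.02688608]), 'torque': array([ 0.01155392, -0.01170498, -0.00893514]), 'width': 0.9992628064112281}
top {'fx': 391.67121829071124, 'fy': 391.67121829071124, 'cx': 321.94796148780244, 'cy': 198.95996392282353, 'rvec': array([ 2.18399798, -2.17681399,  0.03419189]), 'tvec': array([0.08908199, 0.58154626, 0.8696132 ])}
scene {'fx': 493.2423126104551, 'fy': 493.2423126104551, 'cx': 322.46541245618016, 'cy': 204.90044404026997, 'rvec': array([ 1.44136207,  2.12363858, -0.85693067]), 'tvec': array([ 0.14842549, -0.36391784,  1.82983727])}
```

View pics/top0.png

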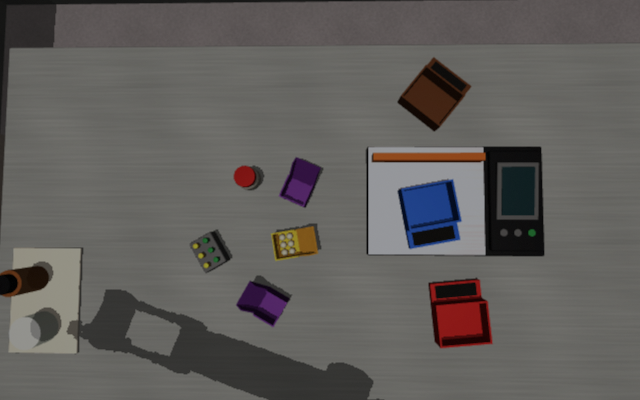

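View pics/scene0.png

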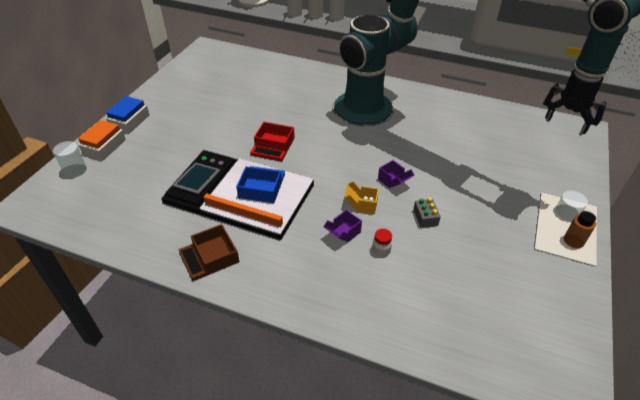

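```bash
cat > h.py <<'E'
import numpy as np,cv2
from workcell import bot
from scipy.spatial.transform import Rotation as R
def cam(n):
    c=bot.get_calibration(n);K=np.array([[c['fx'],0,c['cx']],[0,c['fy'],c['cy']],[0,0,1]])
    return K,cv2.Rodrigues(c['rvec'])[0],np.array(c['tvec'])
def ray(n,px,z,C=None):
    K,r,t=C or cam(n);px=np.atleast_2d(px).astype(float)
    d=(r.T@np.linalg.inv(K)@np.c_[px,np.ones(len(px))].T).T;o=-r.T@t
    return o+d*((z-o[2])/d[:,2])[:,None]
def cloud(n,d,C=None):
    K,r,t=C or cam(n);v,u=np.mgrid[:400,:640]
    P=np.stack([(u-K[0,2])/K[0,0]*d,(v-K[1,2])/K[1,1]*d,d],-1)
    return (P-t)@r
def hsv(p): return cv2.cvtColor(p,cv2.COLOR_RGB2HSV)
E
python3 - <<'E'
from h import *
f=np.load("top0.npz");p,d=f['p'],f['d'];P=cloud("top",d);H=hsv(p)
print(-cam("top")[1].T@cam("top")[2])
v,u=np.mgrid[:400,:640]
def m(lo,hi,box):
    k=cv2.inRange(H,lo,hi)>0;k&=(u>box[0])&(u<box[2])&(v>box[1])&(v<box[3])&(d>0);return k
for nm,k in dict(yellow=m((15,120,80),(32,255,255),(260,210,330,270)),blue=m((105,120,60),(125,255,255),(380,160,480,260)),
  orange=m((5,150,120),(16,255,255),(365,145,495,170)),deck=m((0,0,130),(180,60,255),(360,140,490,260)),balls=m((0,0,120),(40,110,255),(272,225,302,260))).items():
    q=P[k];print(nm,k.sum(),np.percentile(q,[1,50,99],axis=0).round(3).tolist())
    c=np.argwhere(k)[:,::-1].astype(np.float32);print(' rect',cv2.minAreaRect(c))
    if nm in("blue","yellow"):
        z=q[:,2];print(np.histogram(z,bins=np.arange(0,.1,.005))[0])
        kk=k&(P[...,2]>(.07 if nm=="blue" else .042));
        b=cv2.minAreaRect(P[kk][:,:2].astype(np.float32)*1000);print('top',b,cv2.boxPoints(b).round(1).tolist())
for nm,k in dict(bluetop=(slice(170,255),slice(390,470)),ye=(slice(215,270),slice(265,325))).items():
    cv2.imwrite(f"pics/{nm}.png",cv2.resize(p[k][:,:,::-1],None,fx=8,fy=8,interpolation=cv2.INTER_NEAREST))
E
```

```text
[0.53112457 0.06855148 0.90308701]
yellow 900 [[0.449, 0.103, -0.0], [0.485, 0.143, 0.02], [0.518, 0.199, 0.061]]
 rect ((294.1622009277344, 242.97296142578125), (28.276626586914062, 43.40133285522461), 80.53767395019531)
[151 176  53  61  40  37  38  51  55  71 134  10  10   1   0   0   0   0
   0]
top ((484.1994934082031, 151.0420684814453), (59.53016662597656, 93.13611602783203), 9.818174362182617) [[446.8999938964844, 191.89999389648438], [462.79998779296875, 100.0999984741211], [521.5, 110.19999694824219], [505.6000061035156, 202.0]]
blue 2410 [[0.48, -0.202, 0.033], [0.559, -0.143, 0.038], [0.616, -0.081, 0.081]]
 rect ((431.0, 213.50001525878906), (60.373836517333984, 55.812255859375), 79.69515228271484)
[   0    0    0    0    0    4  176 1405  132  319    7    5    4    7
   13  262   76    0    0]
top ((566.7950439453125, -137.8932342529297), (88.70865631103516, 111.03012084960938), 10.495150566101074) [[513.0999755859375, -91.4000015258789], [533.2999877929688, -200.60000610351562], [620.5, -184.39999389648438], [600.2999877929688, -75.19999694824219]]
orange 774 [[0.665, -0.255, 0.06], [0.672, -0.14, 0.063], [0.679, -0.024, 0.066]]
 rect ((428.9999694824219, 155.99998474121094), (109.99998474121094, 5.999999046325684), -0.0)
deck 7566 [[0.462, -0.264, 0.027], [0.583, -0.121, 0.031], [0.695, -0.014, 0.061]]
 rect ((426.5, 200.5), (107.0, 115.0), 90.0)
balls 126 [[0.445, 0.156, 0.0], [0.479, 0.172, 0.018], [0.502, 0.194, 0.05]]
 rect ((283.2640380859375, 246.95199584960938), (24.32842254638672, 21.466257095336914), 79.69515228271484)
```

View pics/bluetop.png

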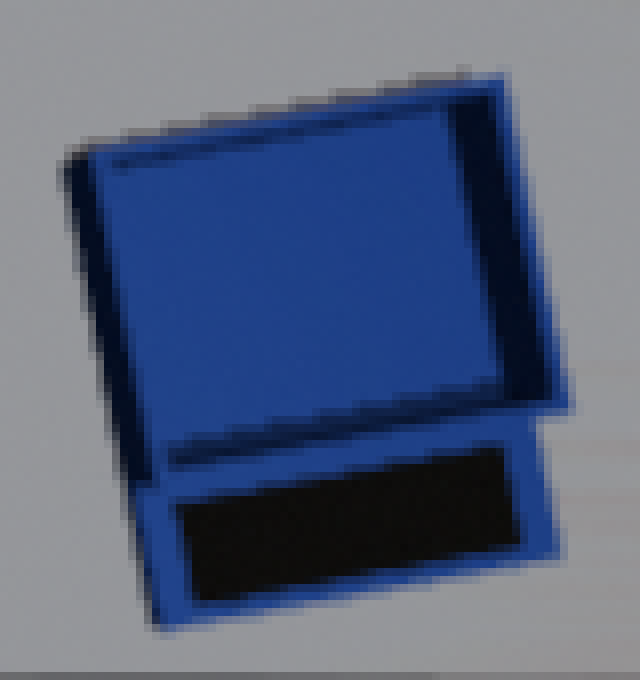

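View pics/ye.png

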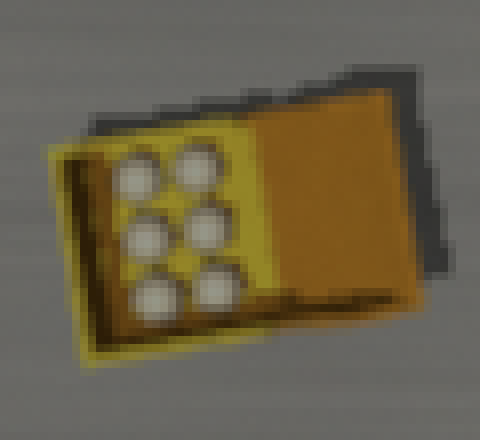

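```bash
python3 - <<'E'
from h import *
f=np.load("top0.npz");p,d=f['p'],f['d'];P=cloud("top",d);H=hsv(p)
k=cv2.inRange(H,(5,150,120),(16,255,255));k[:, :366]=0;k[:,495:]=0;k[:145]=0;k[170:]=0
k=cv2.morphologyEx(k,cv2.MORPH_OPEN,np.ones((3,3)))
uv=np.argwhere(k>0)[:,::-1]
# lower edge of the fence top
for nm,fn in (("far",min),("near",max)):
    e=[(c,fn(uv[uv[:,0]==c,1])) for c in range(378,480)]
    q=ray("top",np.array(e)+[0,.5 if nm=="near" else -.5],.062)
    a=np.polyfit(q[:,1],q[:,0],1);print(nm,a,np.polyval(a,-.14))
q=ray("top",uv,.062);print(cv2.minAreaRect((q[:,:2]*1000).astype(np.float32)))
# blue rim by plane z=.078, colour mask upper
s=bot.read_state();M=R.from_rotvec(s['tcp_rot']).as_matrix();print(M.round(3))
E
```

```text
far [4.26256594e-04 6.79495899e-01] 0.6794362233814988
near [-2.96641399e-05  6.64262729e-01] 0.6642668817099242
((671.8280029296875, -139.64239501953125), (235.11099243164062, 13.048357009887695), 89.97765350341797)
[[-0.001  0.332  0.943]
 [-0.002  0.943 -0.332]
 [-1.    -0.002 -0.   ]]
```

```bash
cat >> h.py <<'E'
def Rm(xa,ya):
    xa=np.array(xa,float);xa/=np.linalg.norm(xa);ya=np.array(ya,float);ya-=xa*(xa@ya);ya/=np.linalg.norm(ya)
    return np.c_[xa,ya,np.cross(xa,ya)]
def to(pos,M):
    s=bot.read_state();T=R.from_rotvec(s['tcp_rot']).as_matrix()
    dp=T.T@(np.array(pos)-s['tool_pos'])*100;rv=R.from_matrix(T.T@M).as_rotvec()
    print('dp',dp.round(2).tolist(),'rot',rv.round(3).tolist(),'rows',np.linalg.norm(dp)/4.17,np.linalg.norm(rv)/.125)
GM=Rm([0,0,-1],[.985,.171,0])
def log():
    s=bot.read_state();f=open('log.txt','a');f.write(repr([list(map(float,s[k])) for k in('q','tool_pos','tcp_rot')])+'\n')
E
python3 - <<'E'
from h import *
log();to([.481,.172,.17],GM)
E
```

```text
dp [7.48, -35.21, 39.65] rot [1.06, 0.001, 0.002] rows 12.842536787015934 8.480646711445733
```

```bash
python3 -m creep '[{"grip":8.5,"dp":[7.4,-35.2,39.6],"rotation":[1.06,0,0]},{"grip":8.5,"dp":[7.4,-35.2,39.6],"rotation":[1.06,0,0]},{"grip":8.5,"dp":[7.4,-35.2,39.6],"rotation":[1.06,0,0]},{"grip":8.5,"dp":[7.4,-35.2,39.6],"rotation":[1.06,0,0]},{"grip":8.5,"dp":[7.4,-35.2,39.6],"rotation":[1.06,0,0]}]' 40
python3 -c "
from h import *
log();to([.481,.172,.17],GM)"
```

```text
time: 0.52
tool_pos: [0.3244, 0.4542, 0.2156]
tcp_rot: [0.755, 1.435, -0.756]
wrist_force: [1.3, 0.1, -0.6]
width: 0.996
dp [4.57, -3.05, 32.12] rot [0.43, 0.001, 0.001] rows 7.815547848194561 3.438170896856658
```

```bash
python3 -m creep '[{"grip":8.5,"dp":[4.5,-3,32],"rotation":[0.43,0,0]},{"grip":8.5,"dp":[4.5,-3,32],"rotation":[0.43,0,0]},{"grip":8.5,"dp":[4.5,-3,32],"rotation":[0.43,0,0]},{"grip":8.5,"dp":[4.5,-3,32],"rotation":[0.43,0,0]},{"grip":8.5,"dp":[4.5,-3,32],"rotation":[0.43,0,0]}]' 40
python3 -c "
from h import *
log();to([.481,.172,.17],GM)"
```

```text
time: 0.93
tool_pos: [0.4258, 0.2744, 0.1871]
tcp_rot: [1.079, 1.287, -1.08]
wrist_force: [1.2, -0.4, -0.5]
width: 0.994
dp [1.71, 3.66, 11.04] rot [0.003, 0.0, 0.0] rows 2.8189318738506532 0.022941586062021496
```

```bash
python3 -m creep '[{"grip":8.5,"dp":[1.7,3.7,11],"rotation":[0,0,0]},{"grip":8.5,"dp":[1.7,3.7,11],"rotation":[0,0,0]},{"grip":8.5,"dp":[1.7,3.7,11],"rotation":[0,0,0]},{"grip":8.5,"dp":[1.7,3.7,11],"rotation":[0,0,0]},{"grip":8.5,"dp":[1.7,3.7,11],"rotation":[0,0,0]}]' 40
python3 - <<'E'
from h import *
log();to([.481,.172,.17],GM)
C=cam("wrist");p,d=bot.read_camera("wrist");cv2.imwrite("pics/w1.png",p[:,:,::-1])
P=cloud("wrist",d,C);H=hsv(p)
k=(cv2.inRange(H,(15,120,60),(32,255,255))>0)&(d>0)&(P[...,2]>.042)&(P[...,2]<.06)
b=cv2.minAreaRect((P[k][:,:2]*1000).astype(np.float32));print(k.sum(),b,cv2.boxPoints(b).round(1).tolist())
E
```

```text
time: 1.35
tool_pos: [0.4814, 0.1729, 0.1698]
tcp_rot: [1.08, 1.287, -1.082]
wrist_force: [0.3, 1.2, 0.1]
width: 0.994
dp [-0.02, -0.06, 0.08] rot [0.001, -0.0, 0.002] rows 0.02430499494384958 0.015800432304931982
2423 ((484.5532531738281, 152.35743713378906), (59.716365814208984, 92.54928588867188), 10.09264850616455) [[447.0, 192.6999969482422], [463.29998779296875, 101.5999984741211], [522.0999755859375, 112.0], [505.79998779296875, 203.10000610351562]]
```

View pics/w1.png

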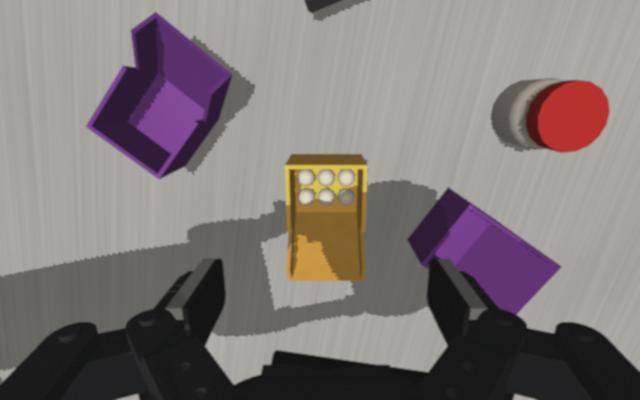

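```bash
python3 -m creep '[{"grip":7.2,"dp":[4,-0.05,-0.1],"rotation":[0,0,0]},{"grip":7.2,"dp":[8,-0.05,-0.1],"rotation":[0,0,0]},{"grip":7.2,"dp":[8,-0.05,-0.1],"rotation":[0,0,0]},{"grip":7.2,"dp":[8,-0.05,-0.1],"rotation":[0,0,0]},{"grip":7.2,"dp":[8,-0.05,-0.1],"rotation":[0,0,0]}]' 40
python3 -c "
from h import *
log();to([.4805,.1742,.027],GM)"
```

```text
time: 1.82
tool_pos: [0.4811, 0.1768, 0.0919]
tcp_rot: [1.077, 1.288, -1.076]
wrist_force: [0.5, 0.2, 0.2]
width: 0.841
dp [6.49, -0.11, 0.25] rot [0.007, -0.0, -0.001] rows 1.5584495807685281 0.05487678671475561
```

```bash
python3 -m creep '[{"grip":7.2,"dp":[3,-0.1,0.25],"rotation":[0,0,0]},{"grip":7.2,"dp":[5,-0.1,0.25],"rotation":[0,0,0]},{"grip":7.2,"dp":[6.5,-0.1,0.25],"rotation":[0,0,0]},{"grip":7.2,"dp":[6.5,-0.1,0.25],"rotation":[0,0,0]},{"grip":7.2,"dp":[6.5,-0.1,0.25],"rotation":[0,0,0]}]' 40 && python3 -m creep '[{"grip":5.8,"dp":[0,0,0],"rotation":[0,0,0]},{"grip":5.8,"dp":[0,0,0],"rotation":[0,0,0]},{"grip":5.8,"dp":[0,0,0],"rotation":[0,0,0]},{"grip":5.5,"dp":[0,0,0],"rotation":[0,0,0]},{"grip":5.5,"dp":[0,0,0],"rotation":[0,0,0]}]' 45
```

```text
time: 2.23
tool_pos: [0.4814, 0.1737, 0.0274]
tcp_rot: [1.079, 1.287, -1.075]
wrist_force: [0.3, 0.5, 0.1]
width: 0.84
time: 2.65
tool_pos: [0.4826, 0.1738, 0.0284]
tcp_rot: [1.081, 1.285, -1.074]
wrist_force: [-0.7, 1.4, 7.1]
width: 0.694
```

```bash
python3 - <<'E'
from h import *
log()
p,d=bot.read_camera("wrist");cv2.imwrite("pics/w2.png",p[:,:,::-1]);print(bot.read_state()['q'],bot.read_state()['width'])
E
```

```text
[2.97026410e-01 1.99836467e-01 2.13211933e+00 4.39663498e-04
 8.04687185e-01 1.19758954e-01] 0.6986447874281219
```

View pics/w2.png

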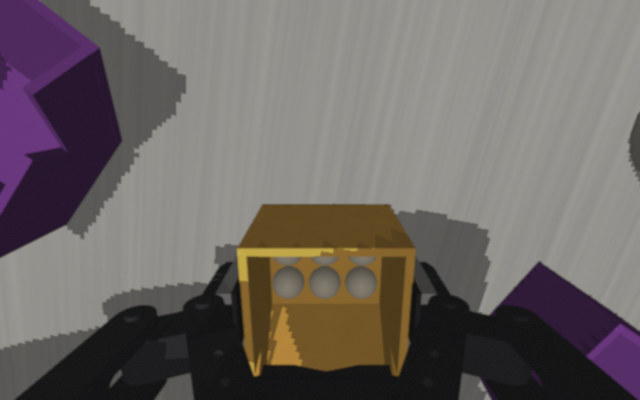

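```bash
python3 -m creep '[{"grip":5.5,"dp":[-2,0,0],"rotation":[0,0,0]},{"grip":5.5,"dp":[-5,0,0],"rotation":[0,0,0]},{"grip":5.5,"dp":[-8,0,0],"rotation":[0,0,0]},{"grip":5.5,"dp":[-11,0,0],"rotation":[0,0,0]},{"grip":5.5,"dp":[-14,0,0],"rotation":[0,0,0]}]' 45;python3 -m creep '[{"grip":5.5,"dp":[-3,0,2],"rotation":[0,0.05,0]},{"grip":5.5,"dp":[-5,0,4],"rotation":[0,0.12,0]},{"grip":5.5,"dp":[-5,0,6],"rotation":[0,0.2,0]},{"grip":5.5,"dp":[-5,0,6],"rotation":[0,0.2,0]}]' 45
python3 -c "
from h import *
log();print(bot.read_state())"
```

```text
time: 3.12
tool_pos: [0.4799, 0.1728, 0.1676]
tcp_rot: [1.078, 1.287, -1.077]
wrist_force: [0.6, 1.1, -2.3]
width: 0.692
time: 3.45
tool_pos: [0.4934, 0.1087, 0.2185]
tcp_rot: [1.216, 1.437, -0.988]
wrist_force: [-0.7, -0.6, -2.1]
width: 0.697
{'time': 3.45, 'q': array([ 0.03659956, -0.03655678,  1.99990327,  0.21220925,  1.20675258,
       -0.21395254]), 'joint_vel': array([ 0.08084907,  0.02036659,  0.04547078, -0.02576991, -0.00019171,
        0.15262441]), 'joint_torque': array([ -1.40153959, -36.12281442, -38.48957777,   1.75006259,
         0.29634682,  -1.10242646]), 'tool_pos': array([0.49340176, 0.1087049 , 0.21846546]), 'tcp_rot': array([ 1.21640064,  1.4373992 , -0.98795839]), 'wrist_force': array([-0.72096773, -0.55899352, -2.1236527 ]), 'torque': array([-0.21684714, -0.03270406,  0.0101944 ]), 'width': 0.6974494029148067}
```

```bash
cat > fk.py <<'E'
import numpy as np
from scipy.spatial.transform import Rotation as R
from scipy.optimize import least_squares
T0=np.array([[0,0,-1],[0,1,0],[1,0,0]]).T.T
T0=np.c_[[0,0,1],[0,1,0],[-1,0,0]].astype(float)
def fk(q,p):
    e=lambda s,a:R.from_euler(s,a).as_matrix()
    A=e('z',q[0]);B=A@e('y',q[1]);C=B@e('y',q[2]);M=C@e('z',q[3])@e('y',q[4])@e('z',q[5])
    pos=np.array([0,0,p[0]])+A@[p[1],0,0]+B@[0,0,p[2]]+C@[p[3],0,p[4]]+M@[0,0,p[5]]
    return pos,M@T0
L=[eval(l) for l in open('log.txt')]
def res(p): return np.concatenate([fk(l[0],p)[0]-l[1] for l in L]+[(p-[.3,0,.4,0,.4,.25])*.0005])
P=least_squares(res,[.3,0,.4,0,.4,.25]).x
LIM=np.array([[-2.63,2.63],[-.94,2.18],[.31,2.57],[-1.31,4.45],[0,2.66],[-2.55,2.55]])
def ik(pos,M,q0):
    f=lambda q:np.r_[(fk(q,P)[0]-pos)*5,(R.from_matrix(fk(q,P)[1].T@M)).as_rotvec()]
    r=least_squares(f,np.clip(q0,LIM[:,0]+1e-3,LIM[:,1]-1e-3),bounds=(LIM[:,0],LIM[:,1]));return r.x,np.abs(r.fun).max()
E
python3 - <<'E'
from fk import *
print(P.round(4),np.abs(res(P)).max())
for l in L: print((R.from_matrix(fk(l[0],P)[1].T)*R.from_rotvec(l[2])).magnitude().round(4),(fk(l[0],P)[0]-l[1]).round(4))
E
```

```text
[0.3838 0.0022 0.5075 0.0045 0.5662 0.4589] 0.023842066395529132Traceback (most recent call last):
  File "<stdin>", line 3, in <module>
AttributeError: 'float' object has no attribute 'round'
```

```bash
python3 - <<'E'
from fk import *
for l in L: print(round((R.from_matrix(fk(l[0],P)[1].T)*R.from_rotvec(l[2])).magnitude(),4),(fk(l[0],P)[0]-l[1]).round(4),np.round(l[0],3),np.round(l[1],3))
E
```

```text
1.5708 [ 0.0231 -0.0093 -0.0005] [ 1.195  0.265  1.605  0.     1.274 -0.037] [0.224 0.636 0.244]
1.5708 [ 0.02   -0.0149 -0.0005] [ 0.906  0.065  1.89  -0.     1.188  0.304] [0.324 0.454 0.216]
1.5708 [ 0.0132 -0.0211 -0.0005] [ 0.523 -0.011  2.022 -0.     1.13   0.349] [0.426 0.274 0.187]
1.5708 [ 0.0077 -0.0237 -0.0004] [0.296 0.017 2.029 0.    1.097 0.123] [0.481 0.173 0.17 ]
1.5708 [ 0.0074 -0.0237 -0.0002] [0.303 0.108 2.094 0.    0.939 0.125] [0.481 0.177 0.092]
1.5708 [ 0.007  -0.0238  0.0002] [0.297 0.2   2.132 0.    0.805 0.12 ] [0.483 0.174 0.028]
1.5708 [-0.0014 -0.0003  0.0019] [ 0.037 -0.037  2.     0.212  1.207 -0.214] [0.493 0.109 0.218]
```

```bash
sed -i 's/^T0=np.c_.*/T0=np.c_[[0,0,1],[-1,0,0],[0,-1,0]].astype(float)/; s/^    pos=.*/    D=C@e("z",q[3]);pos=np.array([0,0,p[0]])+A@[p[1],p[6],0]+B@[0,0,p[2]]+C@[p[3],0,p[4]]+D@[p[8],p[7],0]+M@[0,0,p[5]]/; s/\[.3,0,.4,0,.4,.25\]/[.3,0,.4,0,.4,.25,0,0,0]/g' fk.py
cat > t.py <<'E'
from fk import *
print(P.round(4),np.abs(res(P)).max())
for l in L: print(round((R.from_matrix(fk(l[0],P)[1].T)*R.from_rotvec(l[2])).magnitude(),4),(fk(l[0],P)[0]-l[1]).round(4))
E
python3 t.py
```

```text
[ 0.2518  0.      0.512   0.0014  0.5662  0.3337  0.0249 -0.      0.    ] 8.309977855093059e-05
0.0 [-0. -0. -0.]
0.0 [-0. -0.  0.]
0.0 [-0. -0.  0.]
0.0 [-0. -0.  0.]
0.0 [ 0. -0.  0.]
0.0 [0. 0. 0.]
0.0 [ 0.  0. -0.]
```

```bash
cat > plan.py <<'E'
from fk import *
u=np.array([.175,-.985,0]);dn=np.array([0,0,-1.]);y=np.array([.985,.175,0])
W=np.array([.567,-.138,0])
def pose(th,sx,sz):   # th deg tilt, spout offset along u from W, spout z
    t=np.radians(th);x=np.cos(t)*dn-np.sin(t)*u;z=np.cos(t)*u+np.sin(t)*dn
    M=np.c_[x,y,z];return W+u*sx+[0,0,sz]+.0216*x-.0695*z,M
if __name__=="__main__":
    q=np.array(L[-1][0])
    for th,sx,sz in[(11.5,-.15,.24),(11.5,-.05,.24),(11.5,-.02,.24),(25,-.02,.2),(40,-.02,.16),(50,-.02,.13),(60,-.02,.11),(70,-.02,.1),(80,-.02,.1),(88,-.02,.1)]:
        p,M=pose(th,sx,sz);q,e=ik(p,M,q);print(th,p.round(3),q.round(3),round(e,4))
E
python3 plan.py
```

```text
11.5 [0.528 0.081 0.233] [-0.017  0.022  1.915  0.208  1.25  -0.263] 0.0
11.5 [ 0.546 -0.017  0.233] [-0.192  0.067  1.868  0.195  1.285 -0.43 ] 0.0
11.5 [ 0.551 -0.047  0.233] [-0.241  0.086  1.847  0.191  1.295 -0.477] 0.0
25 [ 0.551 -0.047  0.21 ] [-0.354  0.183  1.829  0.381  1.376 -0.651] 0.0
40 [ 0.552 -0.052  0.188] [-0.459  0.32   1.794  0.546  1.501 -0.808] 0.0
50 [ 0.553 -0.058  0.169] [-0.515  0.432  1.764  0.632  1.59  -0.896] 0.0
60 [ 0.554 -0.066  0.159] [-0.561  0.543  1.723  0.703  1.697 -0.96 ] 0.0
70 [ 0.556 -0.075  0.158] [-0.595  0.647  1.677  0.768  1.817 -1.001] 0.0
80 [ 0.558 -0.085  0.165] [-0.621  0.74   1.632  0.833  1.945 -1.02 ] 0.0
88 [ 0.559 -0.095  0.169] [-0.634  0.813  1.599  0.886  2.044 -1.028] 0.0
```

```bash
cat > go.py <<'E'
import sys
from h import *
from plan import pose
log();a=list(map(float,sys.argv[1:4]));to(*pose(*a))
E
python3 go.py 10 -.02 .22
```

```text
dp [-2.46, 3.0, 16.17] rot [-0.003, -0.025, -0.007] rows 3.9885746519745657 0.20591067427696974
```

```bash
python3 -m creep '[{"grip":5.5,"dp":[-0.6,0.8,4],"rotation":[0,0,0]},{"grip":5.5,"dp":[-1.2,1.5,8],"rotation":[0,0,0]},{"grip":5.5,"dp":[-1.8,2.3,12],"rotation":[0,0,0]},{"grip":5.5,"dp":[-2.4,3,16],"rotation":[0,0,0]},{"grip":5.5,"dp":[-2.4,3,16],"rotation":[0,0,0]}]' 45; python3 go.py 25 -.02 .18
python3 - <<'E'
from h import *
p,d=bot.read_camera("scene");cv2.imwrite("pics/s2.png",cv2.resize(p[60:300,140:500,::-1],None,fx=2,fy=2))
E
```

```text
time: 3.87
tool_pos: [0.5509, -0.0464, 0.2071]
tcp_rot: [1.211, 1.438, -0.994]
wrist_force: [-0.2, 1.3, -1.9]
width: 0.693
dp [1.68, -0.02, 0.42] rot [-0.003, 0.242, -0.002] rows 0.41579300488926535 1.9337318379819304
```

View pics/s2.png

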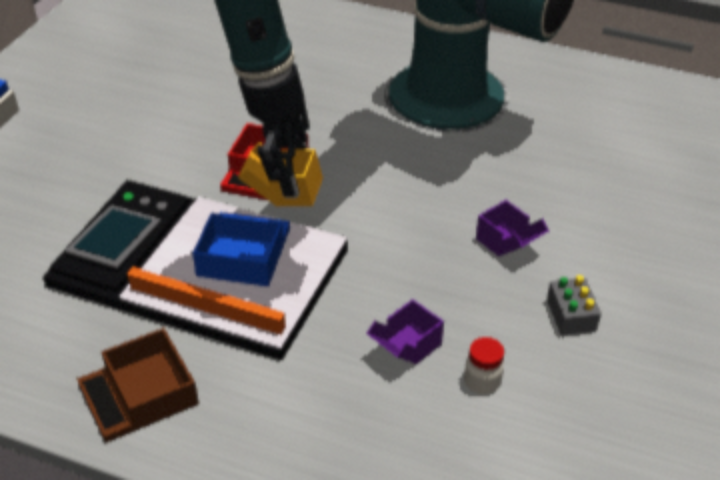

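```bash
for a in "18 -.02 .2" "25 -.02 .17" "32 -.02 .15" "38 -.02 .135" "43 -.02 .12"; do python3 go.py $a;done
```

```text
dp [0.54, 0.05, 0.46] rot [-0.004, 0.116, -0.001] rows 0.17065604820092214 0.9265551874914493
dp [2.6, 0.05, 0.94] rot [-0.003, 0.238, -0.001] rows 0.6630616433811637 1.9037087206326098
dp [3.67, 0.06, 1.33] rot [-0.003, 0.36, -0.001] rows 0.9367981145430482 2.8810185087045643
dp [4.38, 0.06, 1.71] rot [-0.003, 0.465, -0.001] rows 1.1290612637729367 3.7187435955893235
dp [5.23, 0.06, 2.14] rot [-0.003, 0.552, -0.001] rows 1.356106951335554 4.416857249658459
```

```bash
python3 -m creep '[{"grip":5.5,"dp":[0.6,0.05,0.5],"rotation":[0,0.11,0]},{"grip":5.5,"dp":[2.6,0.05,0.9],"rotation":[0,0.23,0]},{"grip":5.5,"dp":[3.7,0.05,1.3],"rotation":[0,0.35,0]},{"grip":5.5,"dp":[4.4,0.05,1.7],"rotation":[0,0.46,0]},{"grip":5.5,"dp":[5.2,0.05,2.1],"rotation":[0,0.55,0]}]' 45; for a in "48 -.02 .105" "52 -.02 .1" "57 -.02 .098" "62 -.02 .098" "67 -.02 .098"; do python3 go.py $a;done
```

```text
time: 4.33
tool_pos: [0.5509, -0.0496, 0.1521]
tcp_rot: [1.56, 1.864, -0.675]
wrist_force: [0.8, 0.4, -1.3]
width: 0.697
dp [0.22, 0.03, 1.2] rot [0.001, 0.084, 0.001] rows 0.29306667388099555 0.6684163060258683
dp [0.09, 0.03, 1.45] rot [0.001, 0.153, 0.001] rows 0.3486897661034491 1.22688734358233
dp [-0.4, 0.03, 1.52] rot [0.001, 0.241, 0.001] rows 0.37723811420067443 1.9250041174277002
dp [-1.03, 0.03, 1.51] rot [0.001, 0.328, 0.001] rows 0.4388643229352629 2.6231288121538454
dp [-1.67, 0.03, 1.56] rot [0.001, 0.415, 0.001] rows 0.5465638372549555 3.3212564327850487
```

```bash
for a in "48 -.025 .102" "52 -.028 .096" "56 -.028 .094" "60 -.028 .094"; do python3 go.py $a;done
```

```text
dp [0.79, 0.04, 1.04] rot [0.001, 0.084, 0.001] rows 0.3129630440346661 0.6684163060258683
dp [0.93, 0.04, 1.14] rot [0.001, 0.153, 0.001] rows 0.35297081800939284 1.22688734358233
dp [0.57, 0.03, 1.22] rot [0.001, 0.223, 0.001] rows 0.32324272863254455 1.7853798316495693
dp [0.06, 0.03, 1.2] rot [0.001, 0.293, 0.001] rows 0.28811710574927996 2.3438784367370453
```

```bash
python3 -m creep '[{"grip":5.5,"dp":[0.8,0,1.0],"rotation":[0,0.08,0]},{"grip":5.5,"dp":[0.9,0,1.1],"rotation":[0,0.15,0]},{"grip":5.5,"dp":[0.8,0,1.2],"rotation":[0,0.18,0]},{"grip":5.5,"dp":[0.6,0,1.2],"rotation":[0,0.22,0]},{"grip":5.5,"dp":[0.3,0,1.2],"rotation":[0,0.25,0]}]' 45
python3 - <<'E'
from h import *
p,d=bot.read_camera("scene");cv2.imwrite("pics/s3.png",cv2.resize(p[100:240,190:340,::-1],None,fx=4,fy=4))
E
for a in "60 -.028 .094" "64 -.028 .094" "68 -.028 .094" "73 -.028 .094" "78 -.028 .096"; do python3 go.py $a;done
```

```text
time: 4.75
tool_pos: [0.5521, -0.0558, 0.1418]
tcp_rot: [1.706, 2.042, -0.501]
wrist_force: [0.1, -0.1, -2.0]
width: 0.696
dp [-0.2, 0.03, -0.07] rot [0.0, 0.045, 0.002] rows 0.050630383281612054 0.3630089316611008
dp [-0.69, 0.02, -0.18] rot [0.0, 0.115, 0.002] rows 0.17191743574737767 0.9213360574753409
dp [-1.2, 0.02, -0.26] rot [-0.0, 0.185, 0.002] rows 0.2933114964621629 1.4797976481089081
dp [-1.83, 0.02, -0.31] rot [-0.0, 0.272, 0.002] rows 0.4445892262909596 2.1779061479860204
dp [-2.57, 0.02, -0.46] rot [-0.0, 0.359, 0.002] rows 0.626612529430518 2.876025863939605
```

View pics/s3.png

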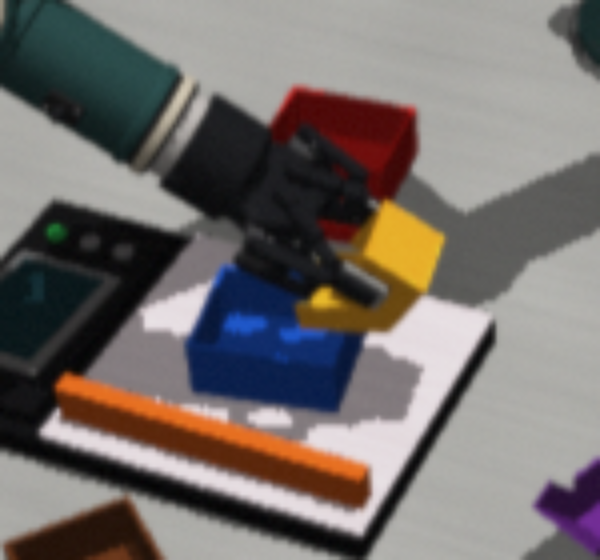

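Spout lip is over the well's near end; continue tilting.

```bash
python3 -m creep '[{"grip":5.5,"dp":[-0.2,0,-0.1],"rotation":[0,0.04,0]},{"grip":5.5,"dp":[-0.5,0,-0.1],"rotation":[0,0.08,0]},{"grip":5.5,"dp":[-0.7,0,-0.2],"rotation":[0,0.12,0]},{"grip":5.5,"dp":[-1.0,0,-0.2],"rotation":[0,0.16,0]},{"grip":5.5,"dp":[-1.3,0,-0.3],"rotation":[0,0.2,0]}]' 45
for a in "68 -.028 .094" "73 -.028 .094" "78 -.028 .096" "83 -.028 .098"; do python3 go.py $a;done
```

```text
time: 5.22
tool_pos: [0.5543, -0.0654, 0.1525]
tcp_rot: [1.819, 2.176, -0.341]
wrist_force: [0.5, 0.4, -1.5]
width: 0.695
dp [0.11, -0.02, 0.19] rot [0.002, -0.012, 0.002] rows 0.052230506950260804 0.10059395404221617
dp [-0.5, -0.02, 0.02] rot [0.002, 0.075, 0.002] rows 0.1202741091733086 0.6003306800070344
dp [-1.2, -0.02, -0.28] rot [0.002, 0.162, 0.002] rows 0.29534392777124757 1.2982487609902376
dp [-1.9, -0.02, -0.53] rot [0.002, 0.25, 0.002] rows 0.4738301155933622 1.9963160828135524
```

```bash
python3 -m creep '[{"grip":5.5,"dp":[-0.2,0,0.1],"rotation":[0,0.03,0]},{"grip":5.5,"dp":[-0.5,0,0],"rotation":[0,0.07,0]},{"grip":5.5,"dp":[-0.8,0,-0.1],"rotation":[0,0.12,0]},{"grip":5.5,"dp":[-1.2,0,-0.3],"rotation":[0,0.16,0]},{"grip":5.5,"dp":[-1.9,0,-0.5],"rotation":[0,0.25,0]}]' 45
python3 -m creep '[{"grip":5.5,"dp":[-0.3,0,-0.1],"rotation":[0,0.07,0]},{"grip":5.5,"dp":[-0.3,0,-0.1],"rotation":[0,0.07,0]},{"grip":5.5,"dp":[-0.3,0,-0.1],"rotation":[0,0.07,0]},{"grip":5.5,"dp":[-0.3,0,-0.1],"rotation":[0,0.07,0]},{"grip":5.5,"dp":[-0.3,0,-0.1],"rotation":[0,0.07,0]}]' 45
python3 - <<'E'
from h import *
log()
p,d=bot.read_camera("scene");cv2.imwrite("pics/s4.png",cv2.resize(p[100:240,190:340,::-1],None,fx=4,fy=4))
p,d=bot.read_camera("top");cv2.imwrite("pics/t4.png",cv2.resize(p[130:300,350:560,::-1],None,fx=3,fy=3))
E
```

```text
time: 5.63
tool_pos: [0.5577, -0.0812, 0.1655]
tcp_rot: [1.952, 2.335, -0.115]
wrist_force: [1.6, -0.6, -0.5]
width: 0.699
time: 6.05
tool_pos: [0.5575, -0.084, 0.1653]
tcp_rot: [1.988, 2.377, -0.051]
wrist_force: [0.1, -0.7, -1.8]
width: 0.696
```

View pics/s4.png

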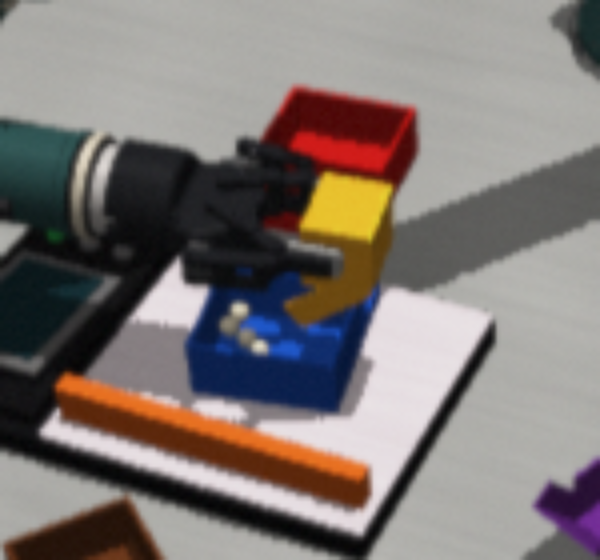

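View pics/t4.png

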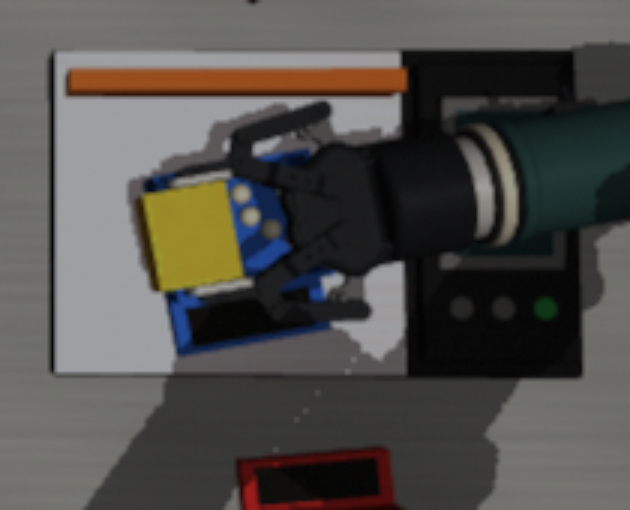

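```bash
python3 -m creep '[{"grip":5.5,"dp":[0,0,-4],"rotation":[0,0.05,0]},{"grip":5.5,"dp":[0,0,-8],"rotation":[0,0,0]},{"grip":5.5,"dp":[3,0,-9],"rotation":[0,-0.1,0]},{"grip":5.5,"dp":[7,0,-10],"rotation":[0,-0.2,0]},{"grip":5.5,"dp":[11,0,-10],"rotation":[0,-0.32,0]}]' 45
python3 -m creep '[{"grip":5.5,"dp":[4,0,0],"rotation":[0,-0.12,0]},{"grip":5.5,"dp":[8,0,0],"rotation":[0,-0.24,0]},{"grip":5.5,"dp":[12,0,0],"rotation":[0,-0.36,0]},{"grip":5.5,"dp":[14,0,0],"rotation":[0,-0.48,0]},{"grip":5.5,"dp":[14,0,0],"rotation":[0,-0.6,0]}]' 45
python3 - <<'E'
from h import *
log()
p,d=bot.read_camera("top");cv2.imwrite("pics/t5.png",cv2.resize(p[130:300,230:500,::-1],None,fx=2.9,fy=2.9))
to([.481,.173,.14],GM)
E
```

```text
time: 6.57
tool_pos: [0.5379, 0.0285, 0.2606]
tcp_rot: [1.82, 2.166, -0.343]
wrist_force: [0.9, 1.1, -0.0]
width: 0.7
time: 6.98
tool_pos: [0.5107, 0.1602, 0.2075]
tcp_rot: [1.459, 1.75, -0.774]
wrist_force: [-1.1, -0.8, -2.4]
width: 0.696
dp [6.92, -2.97, 2.53] rot [0.011, -0.59, -0.003] rows 1.9041686248978034 4.723814228266517
```

View pics/t5.png

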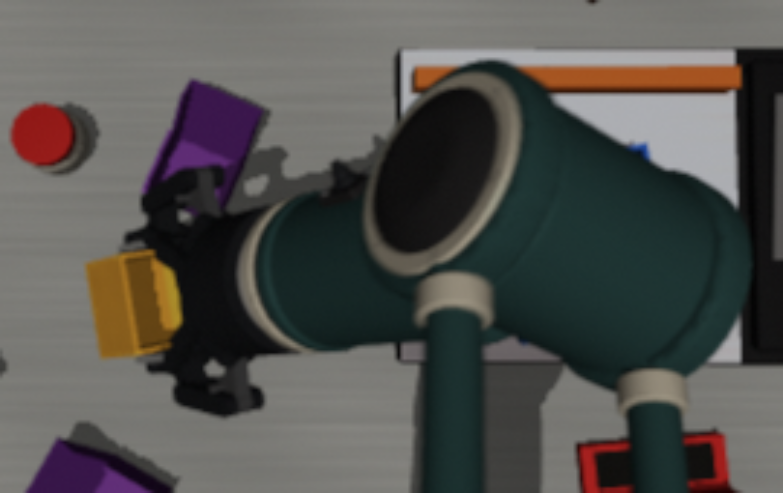

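```bash
python3 -m creep '[{"grip":5.5,"dp":[0,-1,0],"rotation":[0,-0.12,0]},{"grip":5.5,"dp":[1,-2,0],"rotation":[0,-0.24,0]},{"grip":5.5,"dp":[3,-3,1],"rotation":[0,-0.36,0]},{"grip":5.5,"dp":[5,-3,2],"rotation":[0,-0.48,0]},{"grip":5.5,"dp":[7,-3,2.5],"rotation":[0,-0.59,0]}]' 45
python3 - <<'E'
from h import *
log()
p,d=bot.read_camera("top");cv2.imwrite("pics/t6.png",cv2.resize(p[130:300,230:500,::-1],None,fx=2.9,fy=2.9))
p,d=bot.read_camera("scene");cv2.imwrite("pics/s6.png",cv2.resize(p[120:260,200:400,::-1],None,fx=4,fy=4))
to([.481,.1738,.0285],GM)
E
```

```text
time: 7.45
tool_pos: [0.4811, 0.1703, 0.1372]
tcp_rot: [1.084, 1.29, -1.073]
wrist_force: [-0.4, -0.0, -1.9]
width: 0.695
dp [10.5, 0.44, 0.13] rot [0.011, -0.009, 0.006] rows 2.5208635221300546 0.1247627132244986
```

View pics/t6.png

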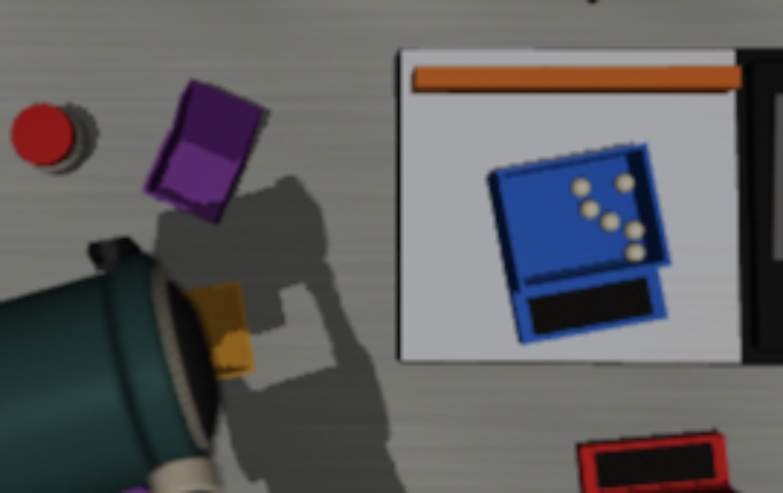

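View pics/s6.png

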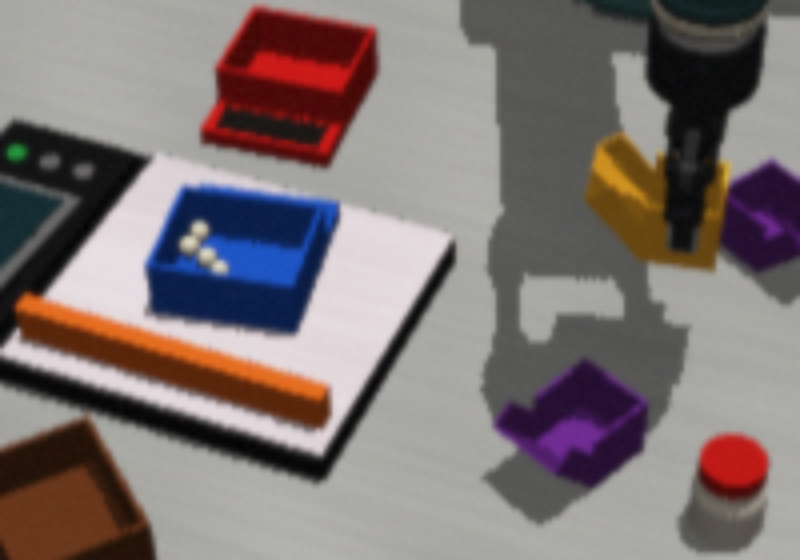

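All six balls are in the well (top view). Set the scoop down.

```bash
python3 -m creep '[{"grip":5.5,"dp":[3.5,0.2,0.1],"rotation":[0,0,0]},{"grip":5.5,"dp":[7,0.4,0.1],"rotation":[0,0,0]},{"grip":5.5,"dp":[9,0.4,0.1],"rotation":[0,0,0]},{"grip":5.5,"dp":[10,0.4,0.1],"rotation":[0,0,0]},{"grip":5.5,"dp":[10,0.4,0.1],"rotation":[0,0,0]}]' 45
python3 -c "
from h import *
to([.481,.1738,.0285],GM)"
```

```text
time: 7.97
tool_pos: [0.483, 0.1699, 0.0338]
tcp_rot: [1.083, 1.299, -1.079]
wrist_force: [-0.3, -0.8, -1.9]
width: 0.698
dp [0.54, -0.13, -0.42] rot [0.003, -0.011, 0.006] rows 0.16556122114017333 0.10054724986416338
```

```bash
python3 -m creep '[{"grip":5.5,"dp":[0.3,0,0],"rotation":[0,-0.01,0]},{"grip":5.5,"dp":[0.5,0,0],"rotation":[0,-0.01,0]},{"grip":5.5,"dp":[0.6,0,0],"rotation":[0,-0.01,0]},{"grip":5.5,"dp":[0.6,0,0],"rotation":[0,-0.01,0]}]' 45
```

```text
time: 8.3
tool_pos: [0.4861, 0.1717, 0.0312]
tcp_rot: [1.079, 1.286, -1.076]
wrist_force: [-0.1, 0.1, -1.4]
width: 0.694
```

```bash
python3 -m creep '[{"grip":5.5,"dp":[0.2,0,0],"rotation":[0,0,0]},{"grip":5.5,"dp":[0.3,0,0],"rotation":[0,0,0]},{"grip":5.5,"dp":[0.3,0,0],"rotation":[0,0,0]}]' 45
```

```text
time: 8.55
tool_pos: [0.4859, 0.1718, 0.0284]
tcp_rot: [1.079, 1.287, -1.076]
wrist_force: [-2.7, -0.6, 6.7]
width: 0.698
```

Contact (fz +6.7 N). Release and retreat.

```bash
python3 -m creep '[{"grip":6.5,"dp":[0,0,0],"rotation":[0,0,0]},{"grip":7.2,"dp":[0,0,0],"rotation":[0,0,0]},{"grip":7.2,"dp":[0,0,0],"rotation":[0,0,0]},{"grip":7.2,"dp":[0,0,0],"rotation":[0,0,0]},{"grip":7.2,"dp":[-0.5,0,0],"rotation":[0,0,0]}]' 45
python3 -m creep '[{"grip":7.2,"dp":[-1,0,0],"rotation":[0,0,0]},{"grip":7.2,"dp":[-4,0,0],"rotation":[0,0,0]},{"grip":7.2,"dp":[-8,0,0],"rotation":[0,0,0]},{"grip":7.2,"dp":[-12,0,0],"rotation":[0,0,0]},{"grip":7.2,"dp":[-14,0,0],"rotation":[0,0,0]}]' 45
python3 - <<'E'
from h import *
log()
C=cam("wrist");p,d=bot.read_camera("wrist");cv2.imwrite("pics/w7.png",p[:,:,::-1])
E
```

```text
time: 8.97
tool_pos: [0.484, 0.1711, 0.031]
tcp_rot: [1.076, 1.289, -1.08]
wrist_force: [-0.4, 0.3, -0.2]
width: 0.84
time: 9.38
tool_pos: [0.4875, 0.1722, 0.1781]
tcp_rot: [1.083, 1.283, -1.072]
wrist_force: [0.2, 0.3, -0.1]
width: 0.844
```

View pics/w7.png

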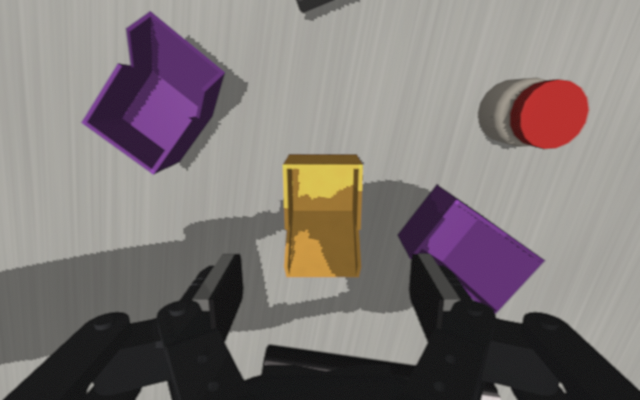

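The wrist view shows the scoop empty, upright and free at (323,220), with the jar and purple scoops undisturbed. Next is the push, using two spread fingers with the tool's y axis along the fence.

```bash
cat >> h.py <<'E'
PM=Rm([0,0,-1],[0,1,0])
E
python3 - <<'E'
from h import *
import fk
q=bot.read_state()['q']
for t in([.49,0,.18],[.495,-.143,.15],[.495,-.143,.06],[.565,-.143,.05]):
    q,e=fk.ik(np.array(t),PM,q);print(q.round(2),e.round(4))
to([.495,-.143,.15],PM)
E
```

```text
[-0.05 -0.04  2.06 -0.    1.12 -1.62] 0.0
[-0.33  0.04  2.04 -0.    1.06 -1.9 ] 0.0
[-0.33  0.16  2.11 -0.    0.88 -1.9 ] 0.0
[-0.29  0.29  1.97  0.    0.89 -1.86] 0.0
dp [3.02, -5.07, 31.19] rot [-1.394, 0.008, -0.012] rows 7.612899068476935 11.150362801572376
```

```bash
python3 -m creep '[{"grip":6.2,"dp":[0,-2,8],"rotation":[-0.12,0,0]},{"grip":6.2,"dp":[0,-2.5,14],"rotation":[-0.24,0,0]},{"grip":6.2,"dp":[0,-3,20],"rotation":[-0.36,0,0]},{"grip":6.2,"dp":[0,-4,26],"rotation":[-0.48,0,0]},{"grip":6.2,"dp":[1,-5,31],"rotation":[-0.6,0,0]}]' 40
python3 -c "
from h import *
log();to([.495,-.143,.12],PM)"
```

```text
time: 9.85
tool_pos: [0.4885, -0.0141, 0.171]
tcp_rot: [0.656, 1.467, -0.655]
wrist_force: [-0.5, -0.7, 0.3]
width: 0.724
dp [5.1, -8.13, 10.02] rot [-0.84, 0.002, -0.001] rows 3.3278785573480074 6.717056582456832
```

```bash
python3 -m creep '[{"grip":6.2,"dp":[1,-1.5,2],"rotation":[-0.12,0,0]},{"grip":6.2,"dp":[2,-3,4],"rotation":[-0.24,0,0]},{"grip":6.2,"dp":[3,-4.5,6],"rotation":[-0.36,0,0]},{"grip":6.2,"dp":[4,-6.3,8],"rotation":[-0.48,0,0]},{"grip":6.2,"dp":[5,-8.1,10],"rotation":[-0.6,0,0]}]' 40
python3 -m creep '[{"grip":6.2,"dp":[0,0,0],"rotation":[-0.12,0,0]},{"grip":6.2,"dp":[0,0,0],"rotation":[-0.22,0,0]},{"grip":6.2,"dp":[0,0,0],"rotation":[-0.22,0,0]}]' 40
python3 - <<'E'
from h import *
log();to([.495,-.143,.065],PM)
p,d=bot.read_camera("wrist");cv2.imwrite("pics/w8.png",p[:,:,::-1])
p,d=bot.read_camera("scene");cv2.imwrite("pics/s8.png",cv2.resize(p[80:240,150:350,::-1],None,fx=4,fy=3.75))
E
```

```text
time: 10.27
tool_pos: [0.4939, -0.1425, 0.12]
tcp_rot: [0.188, 1.562, -0.188]
wrist_force: [-0.1, 0.8, 0.4]
width: 0.726
time: 10.52
tool_pos: [0.4936, -0.1419, 0.1198]
tcp_rot: [0.02, 1.571, -0.019]
wrist_force: [-0.9, 0.2, -0.2]
width: 0.728
dp [5.48, -0.11, 0.14] rot [-0.025, -0.0, -0.0] rows 1.3155357774031224 0.19780129366957935
```

View pics/w8.png

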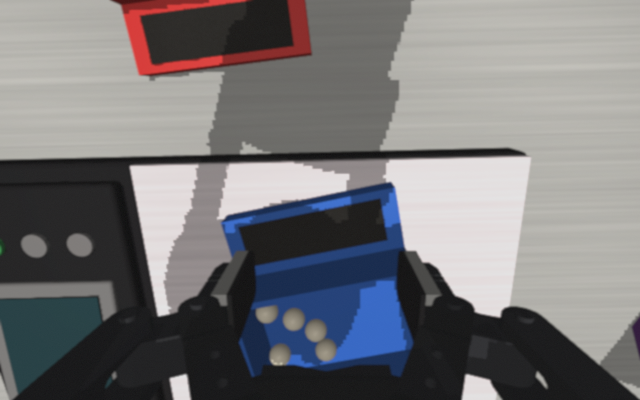

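View pics/s8.png

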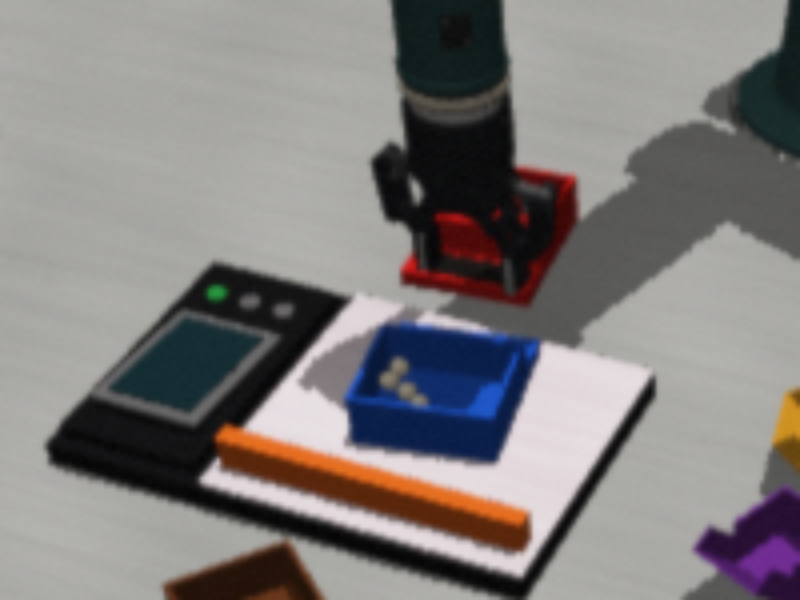

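```bash
python3 -m creep '[{"grip":6.2,"dp":[2,-0.1,0.1],"rotation":[-0.025,0,0]},{"grip":6.2,"dp":[4,-0.1,0.1],"rotation":[-0.025,0,0]},{"grip":6.2,"dp":[5,-0.1,0.1],"rotation":[-0.025,0,0]},{"grip":6.2,"dp":[5.5,-0.1,0.1],"rotation":[-0.025,0,0]},{"grip":6.2,"dp":[5.5,-0.1,0.1],"rotation":[-0.025,0,0]}]' 40
python3 - <<'E'
from h import *
to([.495,-.143,.055],PM)
p,d=bot.read_camera("wrist");cv2.imwrite("pics/w9.png",p[:,:,::-1])
E
```

```text
time: 11.03
tool_pos: [0.4938, -0.1416, 0.0636]
tcp_rot: [0.002, 1.573, -0.0]
wrist_force: [-0.4, 0.7, 0.1]
width: 0.728
dp [0.86, -0.14, 0.12] rot [-0.001, -0.003, -0.001] rows 0.21157586512267196 0.023519195804051176
```

View pics/w9.png

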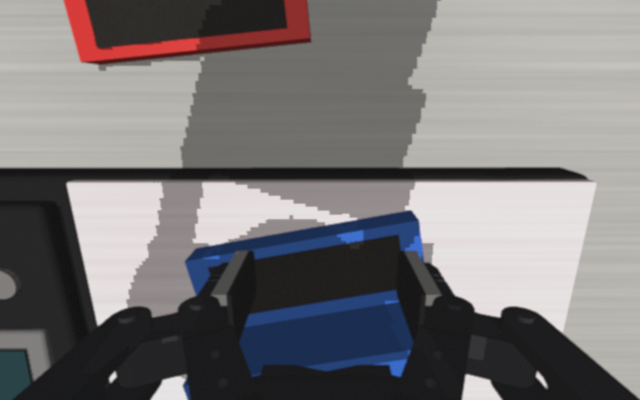

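```bash
python3 -m creep '[{"grip":6.2,"dp":[0.3,-0.1,0],"rotation":[0,0,0]},{"grip":6.2,"dp":[0.4,-0.1,0],"rotation":[0,0,0]},{"grip":6.2,"dp":[0.4,-0.1,0],"rotation":[0,0,0]}]' 40
python3 -m creep '[{"grip":6.2,"dp":[0.2,0,0],"rotation":[0,0,0]},{"grip":6.2,"dp":[0.2,0,0],"rotation":[0,0,0]}]' 40
```

```text
time: 11.33
tool_pos: [0.4953, -0.1434, 0.0613]
tcp_rot: [0.001, 1.57, -0.001]
wrist_force: [-0.1, -0.1, 0.2]
width: 0.728
time: 11.5
tool_pos: [0.495, -0.1433, 0.0589]
tcp_rot: [0.001, 1.57, -0.001]
wrist_force: [-0.2, 0.2, -0.7]
width: 0.728
```

```bash
python3 -m creep '[{"grip":6.2,"dp":[0,0,0.7],"rotation":[0,0,0]},{"grip":6.2,"dp":[0,0,1.4],"rotation":[0,0,0]},{"grip":6.2,"dp":[0,0,2.1],"rotation":[0,0,0]},{"grip":6.2,"dp":[0,0,2.8],"rotation":[0,0,0]},{"grip":6.2,"dp":[0,0,3.5],"rotation":[0,0,0]}]' 40
python3 - <<'E'
from h import *
p,d=bot.read_camera("wrist");cv2.imwrite("pics/w10.png",p[:,:,::-1])
E
```

```text
time: 11.92
tool_pos: [0.5306, -0.1432, 0.0587]
tcp_rot: [0.001, 1.571, -0.0]
wrist_force: [-1.8, 0.6, 0.5]
width: 0.724
```

View pics/w10.png

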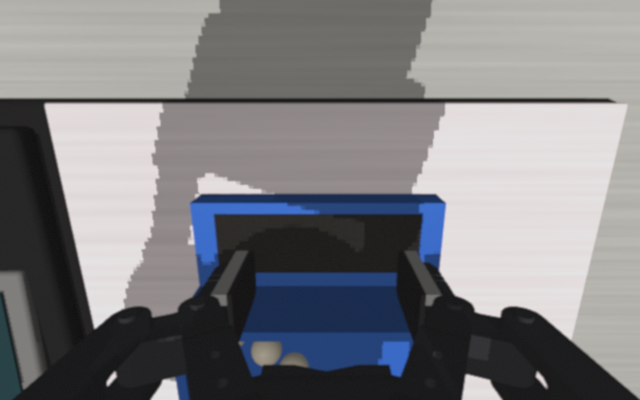

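The carrier is now square to the fingers, so I continue towards the fence.

```bash
python3 -m creep '[{"grip":6.2,"dp":[0,0,0.7],"rotation":[0,0,0]},{"grip":6.2,"dp":[0,0,1.4],"rotation":[0,0,0]},{"grip":6.2,"dp":[0,0,2],"rotation":[0,0,0]},{"grip":6.2,"dp":[0,0,2.6],"rotation":[0,0,0]}]' 40
python3 -m creep '[{"grip":6.2,"dp":[0,0,0.2],"rotation":[0,0,0]},{"grip":6.2,"dp":[0,0,0.4],"rotation":[0,0,0]}]' 40
```

```text
time: 12.3
tool_pos: [0.5565, -0.1432, 0.0586]
tcp_rot: [0.001, 1.571, -0.001]
wrist_force: [-0.9, -0.4, 0.1]
width: 0.724
time: 12.47
tool_pos: [0.5602, -0.1433, 0.0588]
tcp_rot: [0.0, 1.571, -0.0]
wrist_force: [-1.8, 0.1, 1.7]
width: 0.725
```

```bash
python3 -m creep '[{"grip":6.2,"dp":[0,0,0.2],"rotation":[0,0,0]},{"grip":6.2,"dp":[0,0,0.3],"rotation":[0,0,0]}]' 40
python3 -m creep '[{"grip":6.2,"dp":[0,0,0.1],"rotation":[0,0,0]},{"grip":6.2,"dp":[0,0,0.2],"rotation":[0,0,0]}]' 40
```

```text
time: 12.63
tool_pos: [0.5629, -0.1433, 0.0587]
tcp_rot: [0.001, 1.571, -0.001]
wrist_force: [-1.4, 0.4, 1.6]
width: 0.726
time: 12.8
tool_pos: [0.5645, -0.1433, 0.0587]
tcp_rot: [0.001, 1.572, -0.0]
wrist_force: [-4.6, 0.2, 3.2]
width: 0.729
```

```bash
python3 -m creep '[{"grip":6.2,"dp":[0,0,-0.2],"rotation":[0,0,0]},{"grip":6.2,"dp":[0.2,0,-0.2],"rotation":[0,0,0]},{"grip":6.2,"dp":[0.4,0,-0.2],"rotation":[0,0,0]}]' 40
python3 -m creep '[{"grip":6.2,"dp":[0.2,0,0],"rotation":[0,0,0]},{"grip":6.2,"dp":[0.3,0,0],"rotation":[0,0,0]}]' 40
```

```text
time: 13.05
tool_pos: [0.5632, -0.1434, 0.0549]
tcp_rot: [0.0, 1.57, -0.001]
wrist_force: [0.0, 0.1, -0.5]
width: 0.726
time: 13.22
tool_pos: [0.5632, -0.1434, 0.0534]
tcp_rot: [0.001, 1.571, -0.001]
wrist_force: [-7.6, 2.2, 19.4]
width: 0.722
```

```bash
python3 -m creep '[{"grip":6.2,"dp":[0,0,0.15],"rotation":[0,0,0]},{"grip":6.2,"dp":[0,0,0.25],"rotation":[0,0,0]},{"grip":6.2,"dp":[0,0,0.25],"rotation":[0,0,0]},{"grip":6.2,"dp":[0,0,0.25],"rotation":[0,0,0]}]' 40
```

```text
time: 13.55
tool_pos: [0.5639, -0.1434, 0.0534]
tcp_rot: [0.0, 1.574, -0.0]
wrist_force: [-10.2, 0.8, 16.3]
width: 0.727
```

```bash
python3 -m creep '[{"grip":6.2,"dp":[0,0,0.15],"rotation":[0,0,0]},{"grip":6.2,"dp":[0,0,0.3],"rotation":[0,0,0]},{"grip":6.2,"dp":[0,0,0.3],"rotation":[0,0,0]},{"grip":6.2,"dp":[0,0,0.3],"rotation":[0,0,0]},{"grip":6.2,"dp":[0,0,0.3],"rotation":[0,0,0]}]' 40
python3 - <<'E'
from h import *
log()
p,d=bot.read_camera("wrist");cv2.imwrite("pics/w11.png",p[:,:,::-1])
p,d=bot.read_camera("top");cv2.imwrite("pics/t11.png",cv2.resize(p[130:270,260:500,::-1],None,fx=3.3,fy=3.3));np.savez("t11.npz",p=p,d=d)
p,d=bot.read_camera("scene");cv2.imwrite("pics/s11.png",cv2.resize(p[110:250,150:400,::-1],None,fx=3.2,fy=3.2))
print(bot.read_state()['wrist_force'])
E
```

```text
time: 13.97
tool_pos: [0.5644, -0.1434, 0.0534]
tcp_rot: [0.001, 1.579, 0.0]
wrist_force: [-18.9, 0.5, 22.5]
width: 0.728
[-1.81819132e+01  1.06214662e-02  2.32980066e+01]
```

View pics/w11.png

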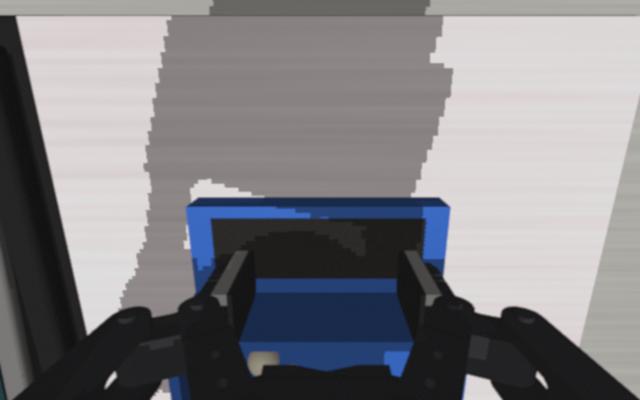

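View pics/s11.png

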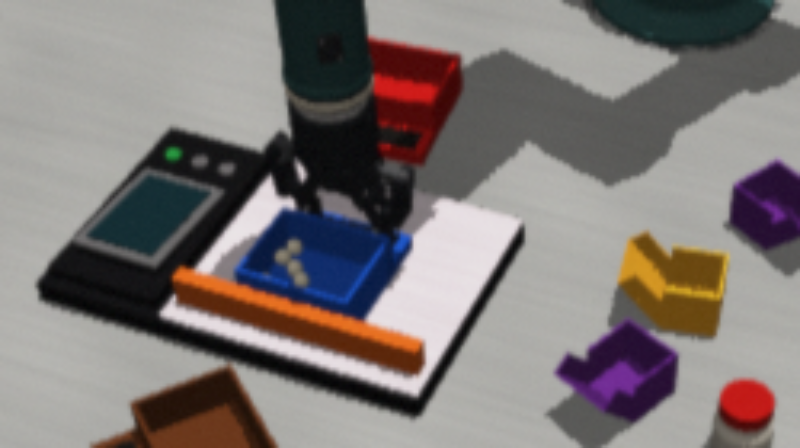

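View pics/t11.png

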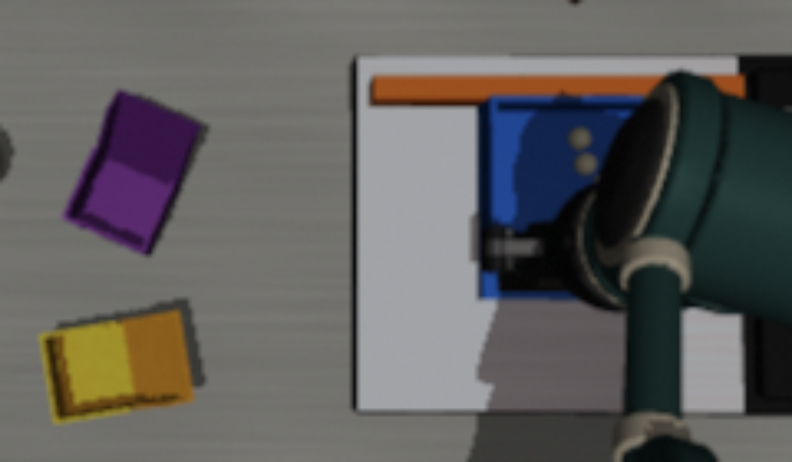

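```bash
python3 - <<'E'
from h import *
f=np.load("t11.npz");p=f['p'];H=hsv(p);P=cloud("top",f['d'])
B=cv2.inRange(H,(105,100,30),(125,255,255));O=cv2.inRange(H,(5,150,80),(16,255,255))
e=[];o=[]
for c in range(410,447):
    r=np.where(B[150:260,c])[0];e.append((c,150+r.min()-.5))
    r=np.where(O[140:175,c])[0];o.append((c,140+r.max()+.5))
q=ray("top",e,.078);g=ray("top",o,.062)
a=np.polyfit(q[:,1],q[:,0],1);b=np.polyfit(g[:,1],g[:,0],1);print("carrier front top edge",a,np.median(q[:,0]),"fence face",b,np.median(g[:,0]))
# side edge (+y side) of rim and rear
s=[(np.where(B[r,395:470])[0].min()+395-.5,r) for r in range(163,195)]
w=ray("top",s,.078);print("side slope",np.polyfit(w[:,0],w[:,1],1),np.median(w[:,1]))
k=(B>0)&(P[...,2]>.07)&(P[...,2]<.09);print('rim z',np.percentile(P[k][:,2],[5,50,95]).round(4), P[k].min(0),P[k].max(0))
print(bot.read_state()['wrist_force'],bot.read_state()['time'])
E
```

```text
carrier front top edge [0.00411532 0.66412208] 0.6638580143433537 fence face [0.00802545 0.66935296] 0.668598047208676
side slope [-0.00786371 -0.07935819] -0.08424493646349097
rim z [0.0746 0.0783 0.0813] [ 0.57809882 -0.18631926  0.0703722 ] [ 0.66318893 -0.09050714  0.08264025]
[-1.81819132e+01  1.06214662e-02  2.32980066e+01] 14.1167
```

Front edge at x=0.6639 against the fence face at 0.664, yaw about 0.005. While sliding, the push force suggested deck friction near 0.5, so I'll shift force from down to forward for more margin on the fence.

```bash
python3 -m creep '[{"grip":6.2,"dp":[-0.05,0,0.1],"rotation":[0,0,0]},{"grip":6.2,"dp":[-0.1,0,0.2],"rotation":[0,0,0]},{"grip":6.2,"dp":[-0.1,0,0.2],"rotation":[0,0,0]},{"grip":6.2,"dp":[-0.1,0,0.2],"rotation":[0,0,0]},{"grip":6.2,"dp":[-0.1,0,0.2],"rotation":[0,0,0]}]' 40
```

```text
time: 14.53
tool_pos: [0.5644, -0.1434, 0.0534]
tcp_rot: [0.001, 1.583, 0.001]
wrist_force: [-22.5, -0.6, 23.2]
width: 0.726
```

```bash
python3 -m creep '[{"grip":6.2,"dp":[-0.05,0,0.1],"rotation":[0,0,0]},{"grip":6.2,"dp":[-0.12,0,0.1],"rotation":[0,0,0]},{"grip":6.2,"dp":[-0.12,0,0.1],"rotation":[0,0,0]},{"grip":6.2,"dp":[-0.12,0,0.1],"rotation":[0,0,0]},{"grip":6.2,"dp":[-0.12,0,0.1],"rotation":[0,0,0]}]' 40
```

```text
time: 14.95
tool_pos: [0.5643, -0.1433, 0.0535]
tcp_rot: [0.001, 1.585, 0.001]
wrist_force: [-21.7, -0.6, 16.7]
width: 0.729
```

```bash
python3 -m creep '[{"grip":6.2,"dp":[0,0,0],"rotation":[0,0,0]},{"grip":6.2,"dp":[0,0,0],"rotation":[0,0,0]},{"grip":6.2,"dp":[0,0,0],"rotation":[0,0,0]},{"grip":6.2,"dp":[0,0,0],"rotation":[0,0,0]},{"grip":6.2,"dp":[0,0,0],"rotation":[0,0,0]}]' 40
python3 -m creep '[{"grip":6.2,"dp":[0,0,0],"rotation":[0,0,0]},{"grip":6.2,"dp":[0,0,0],"rotation":[0,0,0]},{"grip":6.2,"dp":[0,0,0],"rotation":[0,0,0]},{"grip":6.2,"dp":[0,0,0],"rotation":[0,0,0]},{"grip":6.2,"dp":[0,0,0],"rotation":[0,0,0]}]' 40
python3 - <<'E'
from h import *
p,d=bot.read_camera("scene");cv2.imwrite("pics/s12.png",cv2.resize(p[130:230,190:300,::-1],None,fx=6,fy=6))
E
```

```text
time: 15.37
tool_pos: [0.5644, -0.1433, 0.0535]
tcp_rot: [0.001, 1.585, 0.001]
wrist_force: [-21.4, -1.5, 19.0]
width: 0.728
time: 15.78
tool_pos: [0.5643, -0.1433, 0.0534]
tcp_rot: [0.001, 1.585, 0.001]
wrist_force: [-20.7, -1.0, 18.0]
width: 0.729
```

View pics/s12.png

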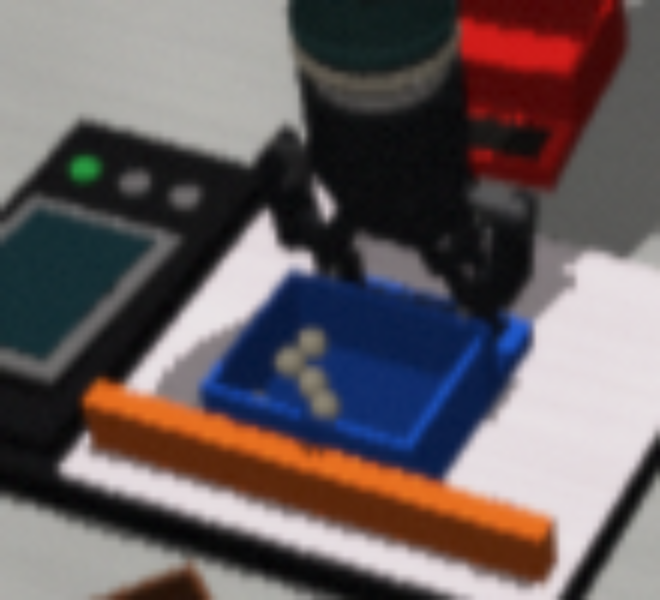

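```bash
python3 -c "
from workcell import bot
print(bot.finish_job())"
```

```text
the job is handed in; nothing more can be done
None
```

I poured all six balls into the carrier's well, put the scoop back down, and handed the job in at about 16 s with the carrier held against the fence. No verdict came back, so this is what my own checks showed.

- **Balls:** the top view after the pour showed all six in the well. In the last pictures the arm and the carrier walls hid some of them, so I only saw four there.
- **Scoop:** it stands upright, empty and let go on the bench, close to where it was.
- **Carrier:** pushed with two spread fingers, it squared up. Its front edge measured x = 0.6639 m against the fence face at 0.664 m, with a yaw of about 0.005 rad and the rim at the height expected when it lies flat.
- **Push:** the wrist force held steady at about 21 N towards the fence and 18 N downwards. The fence and deck forces can't be read directly. Taking the deck friction as about 0.5, a rough figure from the sliding force, I estimate 10 N or more on the fence and about 20 N on the deck.
- **Disagreeing check:** reading the fence edge again in the last top view gave x = 0.6686 m. I discounted it because the carrier's rim hides that edge, and kept the unobstructed first measurement.
- **Jar and rack:** I never touched either. The jar was still in place in the later pictures. I did not measure the rack again, but nothing worked near it.

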